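Extend the steamer insert's handle and lift it out of the pot

TASK

The round steamer insert stands in the pot with its telescoping handle pushed in. Leaving the insert standing in the pot, squeeze the red release button in the handle's head and pull the handle up to its second stop (both sections fully out); then lift the insert by the handle out of the pot, level and clear of the rim, and finish while still holding it there, above the pot, without letting go. Leave the pot where it stands and do not knock the things around it.

Things in the scene. Friction and masses are not known exactly. Their poses are not given: they have to be found in the camera images.
- pot: Low round metal casserole pot with two black side handles (at its +y and -y), no lid on, standing loose on the worktop, about 0.95 kg. 179 mm across the body, 240 mm over the handles, rim 74 mm above its underside, inner floor 6 mm above it, about 125 mm free across inside. Origin: centre of its underside, z up.
- insert: Round steel steamer insert standing loosely in the pot: a shallow perforated dish, 108 mm across, rim 42 mm above its underside, on four small rubber feet; 0.5 to 0.75 kg with its handle, which stands upright in its middle. Origin: centre of the underside of the feet; z up along the handle; y points the way the red button faces.
- handle_head (a point): Centre of the handle's black head, the part to grip: 28 mm along x, 26 mm along y, 34 mm high; only thin tubes and a 21 mm collar below it. Pushed in, it is 107 mm above the insert's underside (39 mm above the pot's rim). Axes as the insert's: the red button is on the +y side, so fingers closing along y, one on the button, one on the opposite flat, press it as they grip.
- button_face (a point): Middle of the outer face of the red release button, 18 mm wide and 20 mm high, on the head's +y side; it stands 7 mm proud of the head when not pressed (so 33 mm over head and button, 27 mm with the button fully in).
- release_button (a joint): How far the red button is pushed in: 0 out, 0.006 m fully in. It springs back; it takes about 3 N to start and 6 N fully in. The handle is locked in its pushed-in state (about 1 mm of play) unless the button is in by more than 4 mm; pulled while locked, the whole insert comes up instead.
- upper_section (a joint): How far the upper (thin) section with the head is pulled out of the lower one: 0 pushed in, 0.05 m at its stop, which is the handle's first stop. It slides with about 0.6 N of friction, so it normally comes out first.
- lower_section (a joint): How far the lower section is pulled out of the insert's fixed tube: 0 pushed in, 0.05 m at its stop, the second stop. About 1.6 N of friction; the insert's own weight holds it down in the pot meanwhile. The head is then 100 mm higher than at first; pulled further it lifts the insert.
- pot_lid: Bystander: grey pot lid, 180 mm across, 56 mm high with its black knob, lying flat on the worktop to the right of the pot. Origin: centre of its underside.
- tin: Bystander: small silver-topped food tin with a white and dark red label, 57 mm across, 72 mm high, standing behind the pot. Origin: centre of its underside.
- spice_jar: Bystander: spice jar with a red cap, 45 mm across, 106 mm high, standing behind the pot. Origin: centre of its underside.
- salt: Bystander: glass salt shaker, 44 mm across, 90 mm high, standing behind the pot. Origin: centre of its underside.
There are look-alikes about, which are no part of the job. There is more than one size of the insert; the job needs the larger.

How it is judged:
By the outcome, as a careful person would: the job done as asked, in the order asked, and still so for the second after the job is handed in, while the arm keeps its last pose, push and grip.
It also fails if it takes over 38 s, if anything falls off the work surface, if the arm or the gripper's body presses on something with over 40 N, if the wrist force passes 120 N, or if a joint passes its speed limit or range.

ROBOT

A 6-joint arm with a two-finger parallel gripper is mounted at the origin on a cart in front of the work surface, level with it; the furniture and walls round the work are solid. World frame = base frame: x ahead of the robot, y to its left, z up, the work surface at z = 0. Lengths are in mm, angles in rad, forces in N, time in s.
With the tool pointing down it reaches from about 400 to 925 mm from the base axis. Payload 12.5 kg.
Tool frame: the origin (TCP) lies at the very end of the fingers, on their centre line; the grasp point (between the pads) lies 19 mm behind it; y points along the fingers, x is the direction in which the jaws open and shut, and the axes are right-handed (so a half turn about y gives the same grasp; the last joint's range is limited). The gripper opens to 95 mm and grips with 3 to 60 N. Pads are 20 mm wide; open, the fingers measure 119 mm over their backs; the gripper's body (75 mm by 180 mm) begins 59 mm behind the grasp point.
Start: joints at [1.034, 0.491, 1.559, -0, 1.092, -0.106], TCP at [260.985, 567.92, 214.661] pointing down, gripper open.
Joint ranges: [-3.1, 3.1], [-0.84, 2.19], [0.05, 2.79], [-1.13, 4.28], [0.06, 2.93], [-2.69, 2.69]. Speed limits (rad/s): [2.22, 2.22, 2.79, 3.14, 3.14, 3.14].

INTERFACE

Orientations are given as a unit quaternion [x, y, z, w].
In Python, from cell import * gives the robot as it stands. Calls block until the motion is done:
- reach(position, orientation): joint-space move of the TCP to a pose.
- move_linear(position, frame=None, vel=150): straight line of the TCP; frame=None keeps the orientation; vel is the mean speed in mm/s.
- movej(angles): joint-space move.
- grip(opening): opening from 0.0 (shut) to 1.0 (fully open); the grip force is fixed at half the most; returns when the fingers have stopped.
- sleep(seconds).
- ik(position, orientation): joint angles nearest the present ones, or None.
- sense(): the state.
- capture(name): name is "side" or "top" or "wrist"; returns the picture (384x512x3 uint8, blue, green, red); there is no depth.
- camera_info(name): a dict with "K" (3x3 intrinsics, pixels), "k1" (the pictures are not rectified: a ray, as slopes to the right and down, at radius r is drawn at 1 + k1 r^2 times it, then the intrinsics apply), "rvec" (rotation vector, rad) and "tvec" (3), from world to camera coordinates, as OpenCV has them. Camera axes: x right, y down, z forward; pixel columns grow to the right and rows downward; lengths in mm; the calibration is good to about 2 mm. A picture is of the moment at which its call begins: read the wrist's pose just before it. camera_info takes no time and is no camera call; for the wrist camera it gives the pose at the moment of the call.
A pose or a line that the arm cannot do raises Unreachable and nothing moves.
- hand_in(): hands the job in, once; it reports no verdict.
The state is a dict: "time": time; "joint_pos": joint angles; "dq": joint speeds; "joint_efforts": joint torques, N m; "position": TCP position; "tcp_rot": TCP orientation; "wrist_force": force on the tool from outside, world axes, zero at the start; "wrist_torque": the same for the moment, N m; "gripper_width": opening from 0.0 (shut) to 1.0 (fully open).
Only numpy, scipy, OpenCV 4.12 (cv2) and the standard library are available. Lean on these libraries where they do the work, as an engineer would, in place of code of your own. Each camera call takes 0.05 s, during which the arm holds its last target.

## Working session

There is one attempt and no reset: what is moved stays moved. The work goes in short steps, each a Python script; the robot and the scene stay as the last script left them, time stands still between calls to the robot, and variables do not carry over. Pictures are saved under pics/ and viewed, and the job is handed in when it is done.

```bash
ls; mkdir -p pics
python3 - <<'E'
from cell import *
import cv2
s=sense();print(s)
for n in("side","top","wrist"):
    i=camera_info(n);print(n,i)
    cv2.imwrite(f"pics/{n}0.png",capture(n))
E
```

```text
pics
{'time': 0.0, 'joint_pos': array([ 1.03437580e+00,  4.91572516e-01,  1.55947273e+00, -7.56929952e-06,
        1.09173274e+00, -1.05553755e-01]), 'dq': array([ 0.00165809,  0.00121329,  0.00039016, -0.00017084,  0.00194603,
       -0.0012794 ]), 'joint_efforts': array([ 4.03604326e-05, -6.12642646e+01, -2.58180159e+01,  6.92252791e-02,
        4.82313917e-02, -9.20005618e-05]), 'position': array([260.85542484, 567.66977207, 214.04569504]), 'tcp_rot': array([ 0.59551638,  0.38118386, -0.38193111, -0.59513673]), 'wrist_force': array([ 0.55912196, -0.09108427, -0.63437346]), 'wrist_torque': array([-0.07736894, -0.01328276,  0.01394543]), 'gripper_width': 1.001358264028404}
side {'K': array([[372.54342799,   0.        , 254.24753142],
       [  0.        , 372.54342799, 185.34708578],
       [  0.        ,   0.        ,   1.        ]]), 'k1': -0.11831976064096945, 'rvec': array([ 1.77213358, -2.00811069,  0.61263774]), 'tvec': array([-34.55285221, 551.67349607, 589.83262219])}
top {'K': array([[491.60578036,   0.        , 252.03759783],
       [  0.        , 491.60578036, 186.13250912],
       [  0.        ,   0.        ,   1.        ]]), 'k1': -0.19764620426471521, 'rvec': array([ 2.14862149, -2.12005409,  0.24428162]), 'tvec': array([-148.22867535,  575.76096212,  949.96712178])}
wrist {'K': array([[286.15028407,   0.        , 253.54093285],
       [  0.        , 286.15028407, 192.69441624],
       [  0.        ,   0.        ,   1.        ]]), 'k1': -0.05752365373571609, 'rvec': array([-2.42961181, -1.55953891, -0.22670453]), 'tvec': array([-623.72024442,  -32.00416468,  391.62550433])}
```

View pics/side0.png

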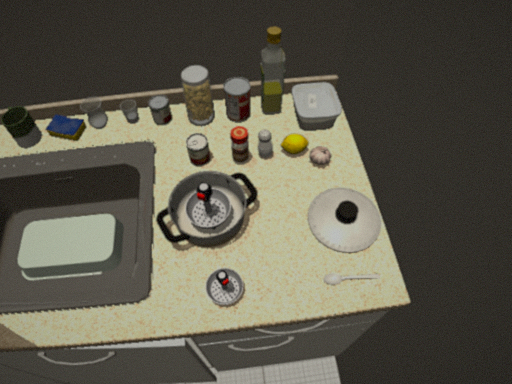

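View pics/top0.png

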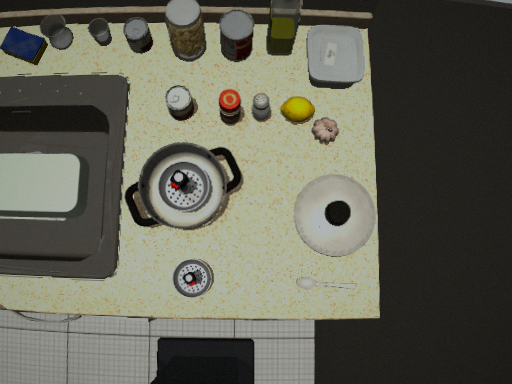

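View pics/wrist0.png

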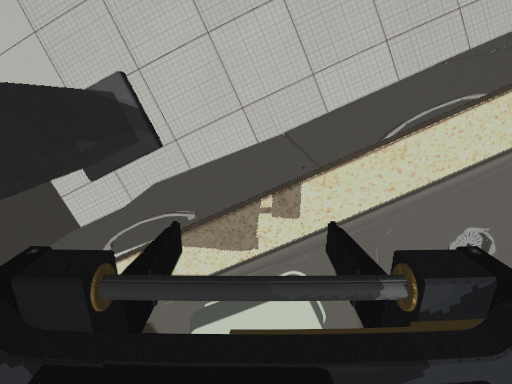

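The side view shows the pot at about (207,208) with the insert's head at (204,190). A smaller look-alike insert stands in front at (224,285). In the top view these are at (183,186), (179,180) and (192,278). I'll zoom in on the pot insert and its button.

```bash
cat > h.py <<'E'
import numpy as np, cv2
def ray(info,uv):
    K=info['K'];k=info['k1']
    d=np.array([(uv[0]-K[0,2])/K[0,0],(uv[1]-K[1,2])/K[1,1]])
    s=d.copy()
    for _ in range(30): s=d/(1+k*(s@s))
    R=cv2.Rodrigues(np.array(info['rvec']))[0]
    return -R.T@info['tvec'], R.T@np.array([s[0],s[1],1.])
def onz(info,uv,z):
    o,d=ray(info,uv); return o+d*(z-o[2])/d[2]
def tri(i1,u1,i2,u2):
    a,d=ray(i1,u1);b,e=ray(i2,u2);d=d/np.linalg.norm(d);e=e/np.linalg.norm(e)
    t=np.linalg.lstsq(np.c_[d,-e],b-a,rcond=None)[0]
    p,q=a+t[0]*d,b+t[1]*e
    return (p+q)/2,np.linalg.norm(p-q)
def proj(i,P):
    R=cv2.Rodrigues(np.array(i['rvec']))[0];c=R@P+i['tvec'];s=c[:2]/c[2]
    s=s*(1+i['k1']*(s@s));return s*np.diag(i['K'])[:2]+i['K'][:2,2]
E
python3 - <<'E'
import cv2,numpy as np
from cell import *
from h import *
a=cv2.imread('pics/side0.png');b=cv2.imread('pics/top0.png')
A=cv2.resize(a[160:260,150:266],None,fx=5,fy=5,interpolation=cv2.INTER_CUBIC)[:500,:390*2]
cv2.imwrite('pics/sidez.png',A)
cv2.imwrite('pics/topz.png',cv2.resize(b[130:240,120:250],None,fx=5,fy=5,interpolation=cv2.INTER_CUBIC))
for n,im in(('side',a),('top',b)):
    f=im.astype(int);m=((f[...,2]>90)&(f[...,2]>2.2*f[...,1])&(f[...,2]>2.2*f[...,0])).astype(np.uint8)
    c=cv2.connectedComponentsWithStats(m)
    for s,ce in zip(c[2][1:],c[3][1:]):
        if s[4]>5: print(n,s,ce.round(1))
E
```

```text
side [231 127  16  13  84] [238.7 133.8]
side [237 131   5   3  12] [238.8 131.9]
side [197 192   8   6  33] [200.2 194.9]
side [222 278   7   6  22] [225.2 281. ]
top [219  90  21  19 187] [228.9  99.6]
top [226  96   7   7  38] [229.2  99.1]
top [170 182   9   7  31] [174. 185.]
top [189 281   6   5  17] [191.9 283.1]
```

View pics/sidez.png

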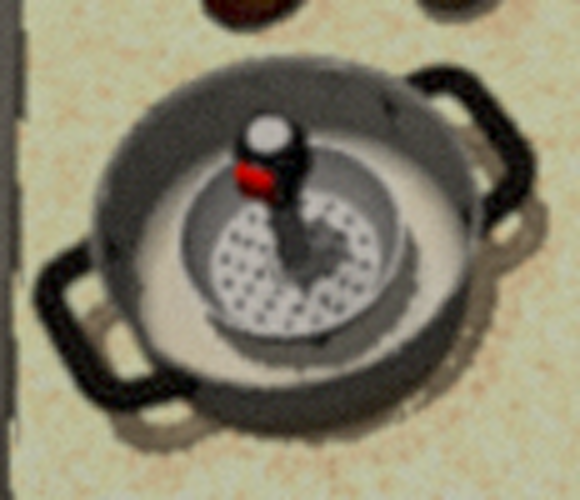

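View pics/topz.png

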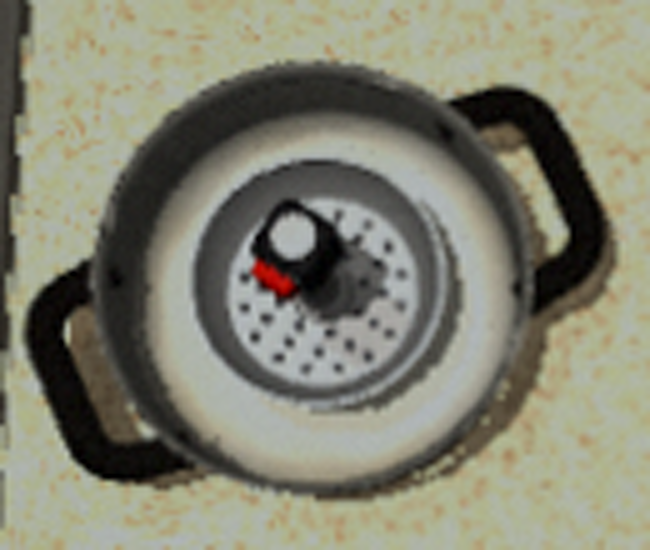

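The zoomed views show the button on the head's lower-left side, towards −x/+y. The silver cap is at topz (293,237) and sidez (270,135). Next I'll measure positions.

Run:
```python
import cv2,numpy as np
from cell import *
from h import *
S=camera_info('side');T=camera_info('top')
a=cv2.imread('pics/side0.png');b=cv2.imread('pics/top0.png')
def blob(im,box):
    x0,y0,x1,y1=box;g=cv2.cvtColor(im,cv2.COLOR_BGR2GRAY)[y0:y1,x0:x1]
    m=(g>130).astype(np.uint8);c=cv2.connectedComponentsWithStats(m)
    for s,ce in zip(c[2][1:],c[3][1:]):
        if s[4]>20: print(s[4],ce+[x0,y0])
# cap zoom-> px
print('capside');blob(a,(198,182,211,193));print('captop');blob(b,(172,171,186,183))
cs=np.array([150+270/5-.4,160+135/5-.4]);ct=np.array([120+293/5-.4,130+237/5-.4])
print('cap tri',tri(S,cs,T,ct),onz(S,cs,130),onz(T,ct,130))
bs,bt=(200.2,194.9),(174,185)
print('btn tri',tri(S,bs,T,bt),onz(S,bs,113),onz(T,bt,115))
# head quad top view top corners zoomed(estimates)
# insert rim ellipse (zoom top): left 193,right 447,top 160,bottom 410
z=lambda u,v:(120+u/5-.4,130+v/5-.4)
for n,p in dict(l=(193,280),r=(447,285),t=(318,160),b=(330,410)).items(): print('rim',n,onz(T,z(*p),48).round(1))
for n,p in dict(l=(93,275),r=(533,285),t=(310,62),b=(325,495)).items(): print('potrim',n,onz(T,z(*p),74).round(1))
for n,p in dict(l=(27,310),r=(605,250)).items(): print('hnd',n,onz(T,z(*p),60).round(1))
for n,p in dict(l=(173,278),r=(213,278)).items(): print('small',n,onz(T,p,30).round(1))
for n,p in dict(tin=(179,95),jar=(229,99.5),salt=(261,100)).items(): print(n,onz(T,p,{'tin':72,'jar':106,'salt':90}[n]).round(1))
```

```text
capside
39 [203.12820513 186.35897436]
captop
57 [178.22807018 176.8245614 ]
cap tri (array([578.5641052 ,   2.92557118, 132.22856322]), np.float64(0.2645580558049628)) [580.12242211   3.24542695 130.        ] [579.02666611   3.06201088 130.        ]
btn tri (array([564.9789553 ,  11.91534484, 121.79150294]), np.float64(0.7581541498471482)) [570.8295141   13.14396963 113.        ] [566.27807003  12.40956308 115.        ]
rim l [577.6  54.   48. ]
rim r [577.3 -51.7  48. ]
rim t [629.7   3.8  48. ]
rim b [524.2  -5.   48. ]
potrim l [573.9  90.8  74. ]
potrim r [572.8 -87.9  74. ]
potrim t [664.8   5.9  74. ]
potrim b [486.4  -6.8  74. ]
hnd l [561.6 120.4  60. ]
hnd r [ 590.7 -116.8   60. ]
small l [388.7  18.7  30. ]
small r [390.3 -63.4  30. ]
tin [768.8  16.4  72. ]
jar [747.2 -90.3 106. ]
salt [ 753.7 -156.2   90. ]
```

```bash
cat >> h.py <<'E'
from scipy.spatial.transform import Rotation as Rn
def quat(phi):
    x=np.array([np.cos(phi),np.sin(phi),0]);y=np.array([0,0,-1.]);z=np.cross(x,y)
    return Rn.from_matrix(np.c_[x,y,z]).as_quat()
E
python3 - <<'E'
from cell import *
from h import *
for d in(146,-34):
    print(d,ik([578,2.5,230],quat(np.radians(d))))
s=sense();print(Rn.from_quat(s['tcp_rot']).as_matrix().round(2))
q={d:ik([578,2.5,230],quat(np.radians(d))) for d in(146,-34)}
d=min([k for k in q if q[k] is not None],key=lambda k:abs(np.array(q[k])-s['joint_pos'])[5])
reach([578,2.5,230],quat(np.radians(d)))
i=camera_info('wrist');im=capture('wrist');cv2.imwrite('pics/w1.png',im)
import pickle;pickle.dump(i,open('w1.pkl','wb'))
s=sense();print(d,s['time'],s['position'],s['joint_pos'])
E
```

```text
146 [-1.09936005e-01  4.08605911e-01  1.65766353e+00 -4.44089210e-16
  1.07532321e+00 -2.65811671e+00]
-34 [-1.09936005e-01  4.08605911e-01  1.65766353e+00 -4.44089210e-16
  1.07532321e+00  4.83475941e-01]
[[ 0.42 -0.   -0.91]
 [ 0.91 -0.    0.42]
 [-0.   -1.    0.  ]]
-34 2.5083 [577.98277166   3.28918541 230.00373975] [-1.08601438e-01  4.08589822e-01  1.65767966e+00  6.79559764e-05
  1.07534729e+00  4.83368947e-01]
```

View pics/w1.png

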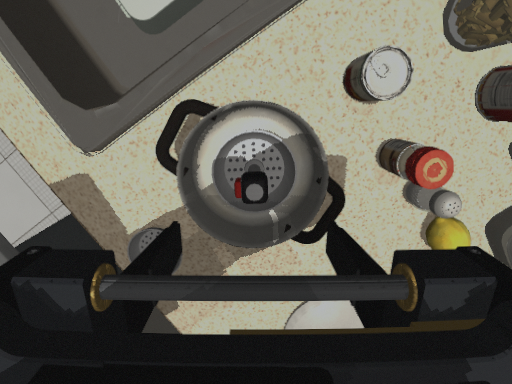

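The wrist view shows the head at (255,188) with the button on its left at (238,188), close to the jaw line. I'll zoom in to check the yaw.

Run:
```python
from h import *
import pickle
i=pickle.load(open('w1.pkl','rb'));im=cv2.imread('pics/w1.png')
cv2.imwrite('pics/w1z.png',cv2.resize(im[150:225,210:310],None,fx=7,fy=7,interpolation=cv2.INTER_CUBIC))
f=im[150:225,210:310].astype(int)
m=((f[...,2]>50)&(f[...,2]>2*f[...,1])&(f[...,2]>2*f[...,0])).astype(np.uint8)
ys,xs=np.nonzero(m);print(len(xs),xs.min()+210,xs.max()+210,ys.min()+150,ys.max()+150,xs.mean()+210,ys.mean()+150)
print(onz(i,(xs.mean()+210,ys.mean()+150),118))
```

```text
108 235 241 178 197 237.58333333333334 188.27777777777777
[564.12423479  13.3663516  118.        ]
```

View pics/w1z.png

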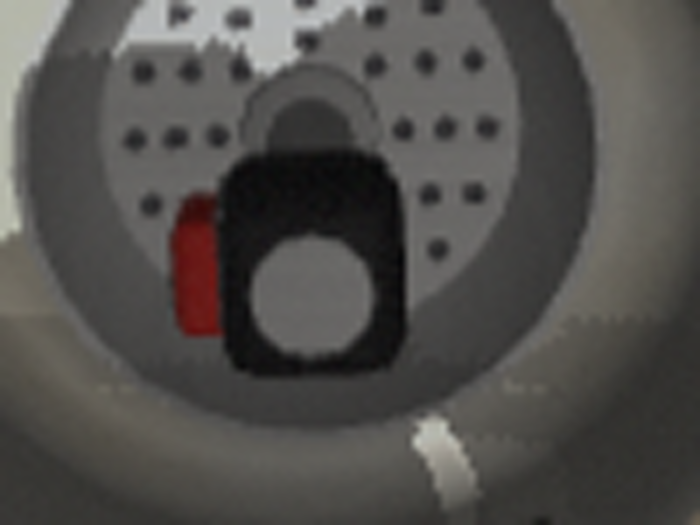

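Run:
```python
from h import *
import pickle
i=pickle.load(open('w1.pkl','rb'))
z=lambda u,v:(210+(u+.5)/7-.5,150+(v+.5)/7-.5)
cap=onz(i,z(313,295),130);print('cap',cap)
P={n:onz(i,z(*p),zz) for n,p,zz in [('r1',(135,138),14),('r2',(487,127),14),('q1',(144,70),14),('q2',(474,60),14)]}
for a,b in(('r1','r2'),('q1','q2')):
    d=P[b]-P[a];print(np.degrees(np.arctan2(d[1],d[0])),np.linalg.norm(d))
print('head L/R', onz(i,z(225,300),130),onz(i,z(405,300),130))
print('dish rim L/R',onz(i,z(15,150),48),onz(i,z(597,150),48))
print('btn top view of model', onz(i,z(172,280),120))
```

```text
cap [578.25498475   3.79891607 130.        ]
-32.01254906801333 69.053079255674
-32.08772593012309 64.11867874802229
head L/R [567.58373278  10.06884634 130.        ] [588.576236    -4.00009458 130.        ]
dish rim L/R [535.37207468  35.72508652  48.        ] [622.07493162 -22.40048161  48.        ]
btn top view of model [560.85549561  14.59952057 120.        ]
```

Yaw is −32°, the head is about 25 mm wide (26 given) and its centre is near (578.3, 3.3). These agree with the given sizes, so I'll descend and grip.

Run:
```python
from cell import *
from h import *
phi=np.radians(-32);q=quat(phi)
c=np.array([578.3,3.3])-0.5*np.array([np.cos(phi),np.sin(phi)])
reach([*c,190],q)
e=sense()['position'];print(e)
move_linear([*c,94],vel=80)
print(sense()['position'],sense()['wrist_force'])
grip(0.15)
s=sense();print(s['time'],s['position'],s['gripper_width']*95,s['wrist_force'],s['wrist_torque'])
cv2.imwrite('pics/g_s.png',cv2.resize(capture('side')[140:270,140:280],None,fx=4,fy=4))
cv2.imwrite('pics/g_w.png',capture('wrist'))
```

```text
[577.35389878   4.09098113 189.44777003]
[578.100794     3.53110302  94.46651206] [ 0.1248076   0.48364503 -0.06073757]
5.2167 [577.87094775   3.5222046   93.94948238] 26.982982740034664 [-0.23050852 -0.04265376  0.1469021 ] [-0.13068783  0.16564276 -0.02014535]
```

View pics/g_s.png

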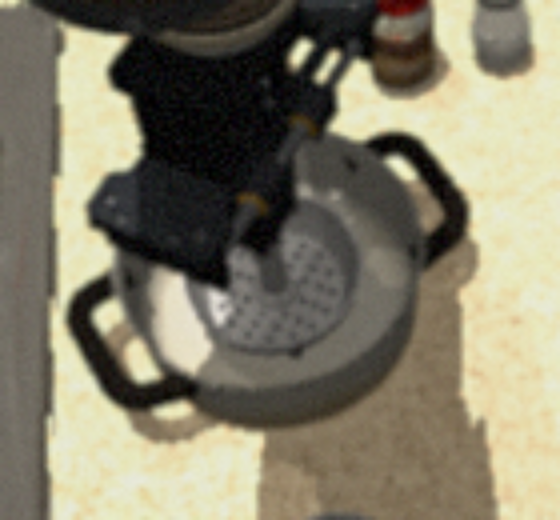

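View pics/g_w.png

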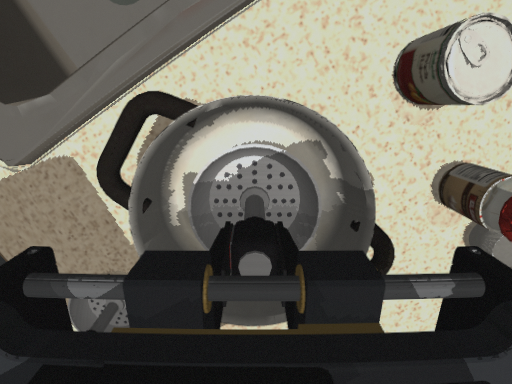

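The opening is 26.98 mm, so the button is fully in. The insert still stands in the pot. I'll pull slowly and watch the force at each step.

Run:
```python
from cell import *
from h import *
p=sense()['position'];z0=p[2];xy=p[:2]
for dz in(10,30,50,75,95):
    move_linear([578.0-.0,3.5,94+dz],vel=45)
    s=sense();print(dz,s['time'],s['position'].round(1),(s['gripper_width']*95).round(2),s['wrist_force'].round(2))
cv2.imwrite('pics/p_s.png',cv2.resize(capture('side')[140:270,140:280],None,fx=4,fy=4))
cv2.imwrite('pics/p_w.png',capture('wrist'))
```

```text
Traceback (most recent call last):
AttributeError: 'float' object has no attribute 'round'
```

Run:
```python
from cell import *
from h import *
for dz in(12,30,50,75,95):
    move_linear([578.0,3.5,94+dz],vel=45)
    s=sense();print(dz,s['time'],s['position'].round(1),s['gripper_width']*95,s['wrist_force'].round(2))
cv2.imwrite('pics/p_s.png',cv2.resize(capture('side')[140:270,140:280],None,fx=4,fy=4))
cv2.imwrite('pics/p_w.png',capture('wrist'))
```

```text
12 5.9417 [578.    3.5 106.1] 27.201094727769398 [-0.05 -0.08 -1.09]
30 6.4917 [578.    3.5 124.3] 26.931545977236624 [ 0.24 -0.96 -0.35]
50 7.0833 [578.    3.5 144.2] 27.087736815858012 [-1.24  0.6  -0.84]
75 7.7917 [578.    3.5 169.2] 27.0274953369401 [-1.51  0.13  0.06]
95 8.3833 [578.    3.5 189.3] 26.966070065378503 [-0.83  0.45  0.9 ]
```

View pics/p_s.png

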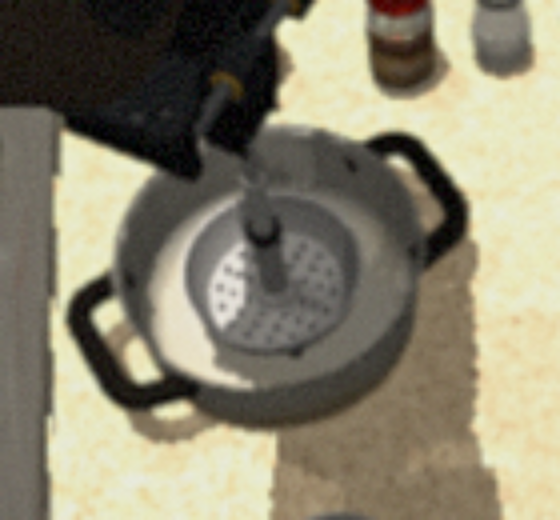

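View pics/p_w.png

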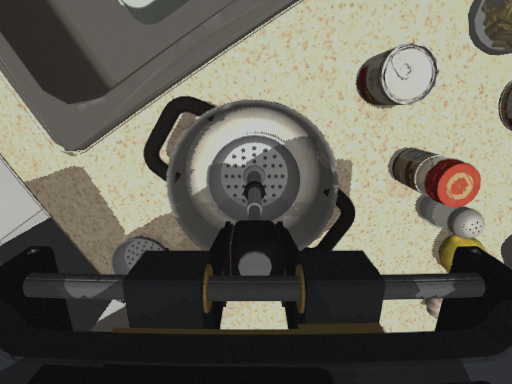

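The handle is telescoping out and the insert hasn't moved in the pot. Next I'll pull to the second stop, then lift.

Run:
```python
from cell import *
from h import *
for z,v in((196,20),(202,20),(230,40),(270,60),(310,60)):
    move_linear([578.0,3.5,z],vel=v)
    s=sense();print(z,s['time'],s['position'].round(1),s['gripper_width']*95,s['wrist_force'].round(2),s['wrist_torque'].round(2))
sleep(.6);s=sense();print(s['time'],s['wrist_force'],s['gripper_width']*95)
cv2.imwrite('pics/l_s.png',cv2.resize(capture('side')[100:270,110:290],None,fx=3.4,fy=3.4))
cv2.imwrite('pics/l_w.png',capture('wrist'))
cv2.imwrite('pics/l_t.png',capture('top'))
```

```text
196 8.9833 [577.8   3.5 195.7] 27.0461883469605 [ 0.64  0.3  -5.98] [-0.1   0.07  0.03]
202 9.4333 [578.    3.5 202.1] 26.995990818717047 [-0.14 -0.24 -6.17] [-0.11  0.09  0.  ]
230 10.2833 [577.9   3.5 229.8] 27.022334406267117 [ 0.36  0.09 -6.2 ] [-0.12  0.14 -0.01]
270 11.1 [577.8   3.5 269.7] 26.987458837553234 [ 0.13  0.43 -6.92] [-0.12  0.09 -0.03]
310 11.9167 [577.8   3.5 309.7] 26.941197230528893 [-0.22  0.12 -6.46] [-0.05  0.12  0.  ]
12.5167 [ 0.05433437 -0.35271172 -6.13439265] 26.739895917674296
```

View pics/l_s.png

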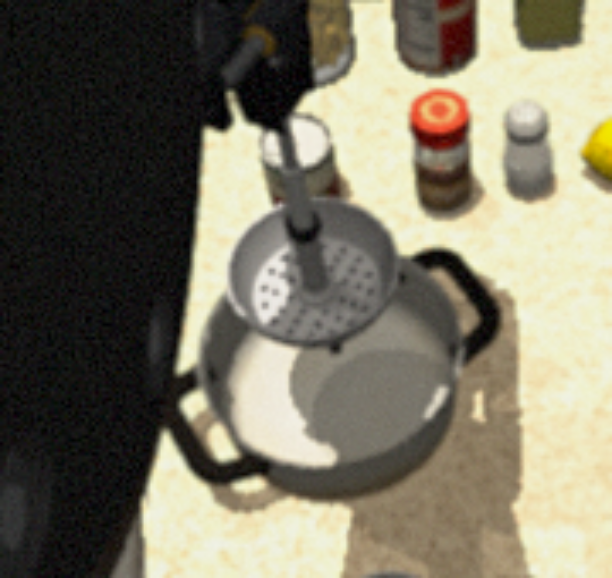

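View pics/l_w.png

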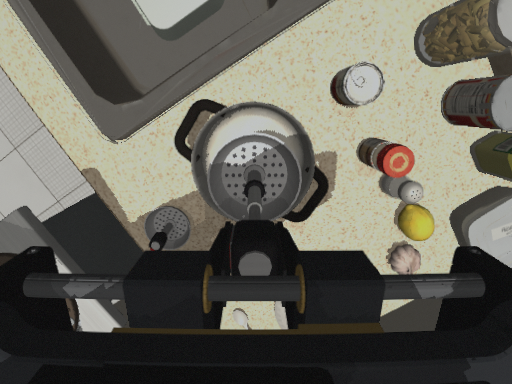

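View pics/l_t.png

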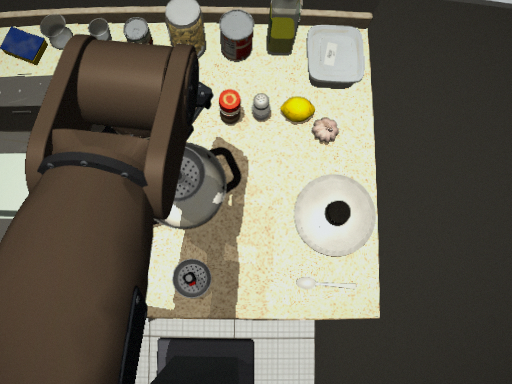

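The wrist carries 6.1 N, which is about 0.63 kg, and that load came on at z≈196 as expected for the second stop. The insert hangs above the pot. I'll run one geometric check on its height and level, then hand in.

Run:
```python
from cell import *
from h import *
S=camera_info('side');z=lambda u,v:(110+u/3.4-.35,100+v/3.4-.35)
for zz in(140,157,165):
    print(zz,[onz(S,z(*p),zz)[:2].round(1) for p in((228,272),(398,272),(313,198),(313,345))])
s=sense();print(s['position'],s['wrist_force'],s['time'])
from math import *
R=Rn.from_quat(s['tcp_rot']).as_matrix();print(R[:,1].round(4))
hand_in()
```

```text
140 [array([598.8,  59.8]), array([585. , -48.1]), array([651.9,   3. ]), array([537.3,   8.1])]
157 [array([586.4,  56.9]), array([573. , -48.2]), array([638.2,   1.6]), array([526.5,   6.5])]
165 [array([580.6,  55.5]), array([567.4, -48.3]), array([631.7,   0.9]), array([521.4,   5.7])]
[577.98482168   3.48486867 309.99869866] [ 0.1401828  -0.22714028 -5.45568879] 12.6667
[-0. -0. -1.]
the job is handed in; nothing more can be done
```

I gripped the handle head with the fingers closing on the red button and pulled the handle out to its second stop. I then lifted the insert straight out of the pot and handed in at 12.7 s while still holding it above the pot.

- **Button:** the grip opening stayed at 26.7–27.2 mm from the grip through to the lift. That matches 27 mm with the button fully in.
- **Handle:** the wrist carried only about 1 N until the head had risen 95 mm. The insert's weight, about 6 N (0.63 kg), came on at about 101 mm. The insert stayed in the pot during the pull, as the pictures show.
- **Insert height:** by calculation its underside is about 120 mm above the worktop, against 74 mm for the pot's rim. The side view puts the insert's rim at 157–165 mm, 105–111 mm across and centred near (578, 3). That agrees with the calculated 162–164 mm and the given 108 mm.
- **Level:** the tool points straight down and the insert looks level in the side view. I did not measure its tilt separately.
- **Surroundings:** the pot and the things around it look unmoved in the last pictures. I did not measure this, and the arm hides part of the pot in the top view.

One small error along the way: the first pull script stopped on a printing mistake after its first 10 mm step. I carried on from there, and nothing went wrong with the pull itself. No check failed or disagreed.

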